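# Touch-mix a capped tube on the vortex mixer

### The job

Mix the sample in the tall capped tube on the vortex mixer in touch mode. Turn the mixer's bar-shaped mode selector clockwise to its last click, the touch position (leave the round speed dial as it is set), then take the tall tube out of the rack, stand its tip in the mixer's rubber cup and push straight down until the cup has sunk about 5 mm, somewhat under half of its travel and never onto its stop. Finish while holding it like that, the tube upright in your grip and the cup kept down; leave the shorter tubes and everything else undisturbed.

Things in the scene. Friction and masses are not known exactly. Their poses are not given: they have to be found in the camera images.
- mixer: white vortex mixer, 190 mm deep (x), 150 mm wide (y), fixed to the worktop; origin at the centre of its underside; own -x is its front with the sloping control panel, z up. The flat top is 92 mm high behind x = -4 mm; the rubber cup stands on it, its rim 129 mm above the worktop. The panel covers x = -95 to -20 mm, rising 12 degrees towards the back
- selector_grip (a point): a point on the axis of the black mode selector, on the left half of the panel, 26 mm above the panel along its normal; the selector is a bar 36 mm long, 12 mm wide, its top 35 mm and its lower edge 6 mm above the panel, on a round skirt of radius 20.5 mm. This frame turns with the selector: x is the pointer direction along the bar, y across the bar, z the axis, out of the panel (tilted 12 degrees towards the mixer's front)
- selector (a joint): angle of the mode selector (rad), grows clockwise as seen looking at the panel. Three click positions: 0 (pointer 40 degrees to the left, plain stroke: runs on), 0.698 (pointer straight up the slope, small ring: off), 1.396 (pointer 40 degrees to the right, arrow on a bar: touch). About 0.1 N m turns it out of a click; let go, it snaps into the nearest click. Stops 0.03 rad beyond the end clicks. It starts on one of the first two
- dial_mark (a point): outer end of the white mark on top of the round speed dial, 11.5 mm from the dial's axis; the dial, radius 16.5 mm, 13 mm high, sits on the right half of the panel, 72 mm from the selector's axis, held by friction only; to be left as it is set
- cup_floor (a point): centre of the flat floor (12 mm across) of the round rubber cup on the mixer's top; it sinks with the cup. From the floor the seat widens as a cone to 35 mm across, 15 mm higher; the rim is 17 mm above the floor, 49 mm outer diameter
- mixer_head (a joint): how far the cup is pressed down (m), 0 up, 0.012 on its stop; straight down. A preloaded spring: starts to sink at 2 N, then 1.0 N per mm, so 5 mm takes about 7 N (the tube's own weight, 0.4 to 0.8 N, counts towards it)
- tall_tube: capped tube of frosted plastic, 118 mm tall; origin at the centre of its tip, z along the tube to the cap. Tip 8 mm across, cone up to 29 mm diameter at 16 mm, then straight; white ribbed screw cap 35 mm diameter, from 104 to 118 mm. Stands in one of the three holes of the rack, 32 mm taller than its neighbours, its tip 8 mm above the worktop
- short_tube_1: shorter capped tube, 86 mm tall, 29 mm diameter, cap 33 mm diameter; origin at its tip, z up; stands in the rack, to be left there
- short_tube_2: a second one of the same shape, also to be left in the rack
- rack: aluminium tube rack, 70 mm (x) by 190 mm (y) by 71 mm high, fixed to the worktop; origin at the centre of its underside; three 32 mm holes in a row along its y, at y = -58, 0 and 58 mm; the tubes stand on a floor 8 mm above the worktop, guided by two plates at 30 to 35 and 66 to 71 mm. Grip across the row (along x), where nothing stands beside the tubes
- flask: small conical flask, 52 mm diameter, 85 mm high, standing between mixer and rack; bystander; origin at the centre of its base
- flask_side: the same kind of flask at the right of the table; bystander
- flask_side2: the same kind of flask at the left of the table; bystander
- marker_pen: marker pen, 132 mm long, 12 mm thick, lying between mixer and rack; bystander
- tweezers: steel tweezers, 131 mm long, lying at the right of the table; bystander

How it is judged:
By the outcome, as a careful person would: the job done as asked, in the order asked, and still so for the second after the job is handed in, while the arm keeps its last pose, push and grip.
It also fails if it takes over 64 s, if anything falls off the work surface, if the arm or the gripper's body presses on something with over 40 N, if the wrist force passes 120 N, or if a joint passes its speed limit or range.

### The arm

A 7-joint arm with a two-finger parallel gripper is mounted at the origin on a cart in front of the work surface, level with it; the furniture and walls round the work are solid. World frame = base frame: x ahead of the robot, y to its left, z up, the work surface at z = 0. Lengths are in m, angles in degrees, forces in N, time in s.
With the tool pointing down it reaches from about 0.4 to 0.85 m from the base axis. Payload 4.5 kg.
Tool frame: the origin (TCP) lies midway between the tips of the shut fingers; the grasp point (between the pads) lies 19 mm behind it; z points along the fingers, y is the line along which they close (so a half turn about z gives the same grasp; the last joint's range is limited). The gripper opens to 88 mm and grips with 3 to 60 N. Pads are 18 mm wide; open, the fingers measure 123 mm over their backs; the gripper's body (75 mm by 187 mm) begins 45 mm behind the grasp point.
Start: joints at [65.65, 39.483, -11.15, 89.685, 9.013, 51.709, -12.324], TCP at [0.277, -0.56, 0.239] pointing down, gripper open.
Joint ranges: [-172.22, 172.22], [-26.19, 119.32], [-84.43, 86.54], [7.71, 146.69], [-57.33, 237.33], [2.42, 119.75], [-152.13, 152.13]. Speed limits (degrees/s): [147.25, 147.25, 180, 180, 180, 180, 180].

### API

Orientations are given as a 3x3 rotation matrix whose columns are the frame's x, y, z axes.
In Python, from station import get_obs, grab_frame, finish_job gives the robot as it stands.
- The arm moves only by the tool send_rows, never from a script. Its argument "moves" is a list of rows, each a list of 7 numbers: the shift along the tool's x, y, z in mm, then the turn, a rotation vector about the tool's x, y, z in rad, then the finger opening in mm, from 0 to 88.1. In form: [[dx, dy, dz, ax, ay, az, grip], ...]. A call has 1 to 12 rows; each row shifts and turns the commanded pose from where the row before left it, along the tool's axes as they then stand; what a row does not reach is not made up. A row lasts 1/10 s, in which the tool goes at most 50 mm and 8.59 degrees, less where a joint would pass 70% of its speed; a pose out of reach is approached as far as the arm can. A call with a gripper value outside its range is refused whole. The fingers move at their own pace and stop on an object; the grip force is fixed at half the most. Time passes only in rows, so rows that do not move let the fingers close. It gives the time, the measured TCP pose, the force, the opening and the grip force at its end, in the units of the state.
- get_obs(): the state, without advancing time (a new reading comes with each control period).
- grab_frame(name): name is "side" or "top" or "wrist"; returns a dict with "color" (384x512x3 uint8, red, green, blue), "z_map" (384x512 float32, m along the optical axis (not along the pixel's ray), 0 where there is no reading), "mtx" (3x3 intrinsics, pixels), "R" (3x3) and "t" (3): a world point X has camera coordinates R X + t; the wrist camera has in their place "hand_eye" (4x4, takes a point from camera to tool coordinates, whose origin is the TCP and whose axes are the flange's). Camera axes: x right, y down, z forward; pixel columns grow to the right and rows downward; lengths in m; the calibration is good to about 2 mm. A picture is of the moment at which its call begins: read the wrist's pose just before it.
- finish_job(): hands the job in; it is judged then, once.
The state is a dict: "time_s": time; "joint_pos": joint angles; "dq": joint speeds; "effort": joint torques, N m; "position": TCP position; "tool_rot": TCP orientation; "force": force on the tool from outside, world axes, zero at the start; "ft_torque": the same for the moment, N m; "width": finger opening in m; "gripper_force": force on a finger pad.
Only numpy, scipy, OpenCV 4.12 (cv2) and the standard library are available. Lean on these libraries where they do the work, as an engineer would, in place of code of your own. Each camera call takes 0.05 s, during which the arm holds its last target. There are 200 camera calls.

## Working session

There is one attempt and no reset: what is moved stays moved. The work goes in short steps, Python scripts to look and compute and a tool call to move; the robot and the scene stay as the last step left them, time stands still between calls to the robot, and variables do not carry over. Pictures are saved under pics/ and viewed, at most 10 in all, crops included, and the job is handed in when it is done.

Besides the shell and the picture viewer there is one more tool, called by a JSON object that holds its "api" and its "payload", one argument or row to a line. send_rows: Moves the arm, as the interface text tells. Its arguments: {"type":"object","properties":{"moves":{"type":"array","items":{"type":"array","items":{"type":"number"}}}},"required":["moves"]}

```bash
mkdir -p pics; ls; cat > h.py <<'E'
import numpy as np, cv2, pickle
from station import get_obs, grab_frame, finish_job
def snap(n,tag):
    o=get_obs(); f=grab_frame(n); f['o']=o
    if 'hand_eye' in f:
        T=np.eye(4);T[:3,:3]=np.array(o['tool_rot']);T[:3,3]=o['position']
        C=T@np.array(f['hand_eye']); f['R']=C[:3,:3].T; f['t']=-f['R']@C[:3,3]
    f['R']=np.array(f['R']);f['t']=np.array(f['t']).ravel();f['mtx']=np.array(f['mtx'])
    pickle.dump(f,open(f'{tag}.pkl','wb'))
    cv2.imwrite(f'pics/{tag}.png',f['color'][:,:,::-1]); return f
def load(tag): return pickle.load(open(f'{tag}.pkl','rb'))
def cloud(f):
    z=f['z_map']; v,u=np.mgrid[:z.shape[0],:z.shape[1]]; K=f['mtx']
    c=np.stack([(u-K[0,2])/K[0,0]*z,(v-K[1,2])/K[1,1]*z,z],-1)
    return (c-f['t'])@f['R']
def ray(f,u,v,h):
    d=f['R'].T@np.linalg.inv(f['mtx'])@np.array([u,v,1.]); o=-f['R'].T@f['t']
    return o+d*(h-o[2])/d[2]
def proj(f,X):
    c=f['mtx']@(f['R']@np.array(X)+f['t']); return c[:2]/c[2]
E
python3 - <<'E'
from h import *
a=snap('top','top1');b=snap('side','side1')
print(-a['R'].T@a['t'],-b['R'].T@b['t'],a['R'],b['R'],a['mtx'])
print(get_obs())
cv2.imwrite('pics/both.png',cv2.resize(np.vstack([a['color'],b['color']])[:,:,::-1],(400,600)))
E
```

```text
pics
[0.40383903 0.01525456 1.1942479 ] [ 0.25342065 -0.98006357  0.67113912] [[ 0.01010402 -0.99932182  0.03540916]
 [-0.98743406 -0.01555619 -0.15726407]
 [ 0.15770825 -0.03337521 -0.98692158]] [[ 0.95894681 -0.2833687   0.01109898]
 [-0.13036074 -0.47523514 -0.87014806]
 [ 0.25184735  0.83297883 -0.49266538]] [[385.46228707   0.         250.29693125]
 [  0.         385.46228707 193.77919441]
 [  0.           0.           1.        ]]
{'time_s': 0.1, 'joint_pos': array([ 65.64972892,  39.52858764, -11.14478009,  89.73722174,
         9.01367613,  51.70926838, -12.324372  ]), 'dq': array([ 0.00175151, -0.09032982,  0.01727381, -0.1260301 , -0.00963487,
       -0.02555999, -0.02779276]), 'effort': array([-4.08548454e-03, -5.28505218e+01, -1.27177019e+00, -1.53837669e+01,
       -5.25458856e-02,  1.95720015e-03,  8.42053714e-05]), 'position': array([ 0.27650066, -0.55989517,  0.23799564]), 'tool_rot': array([[ 8.96553470e-01,  4.42934726e-01, -8.39135934e-04],
       [ 4.42935500e-01, -8.96552398e-01,  1.39307721e-03],
       [-1.35287061e-04, -1.62065130e-03, -9.99998678e-01]]), 'force': array([0.59926319, 0.00661813, 0.28926873]), 'ft_torque': array([ 0.0100754 ,  0.00924982, -0.03455635]), 'gripper_force': 0.0, 'width': 0.08816728378473375}
```

View pics/top1.png

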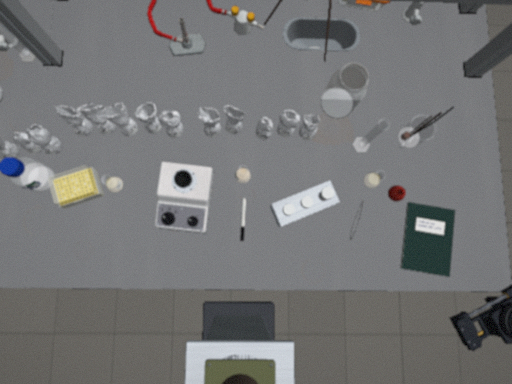

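View pics/side1.png

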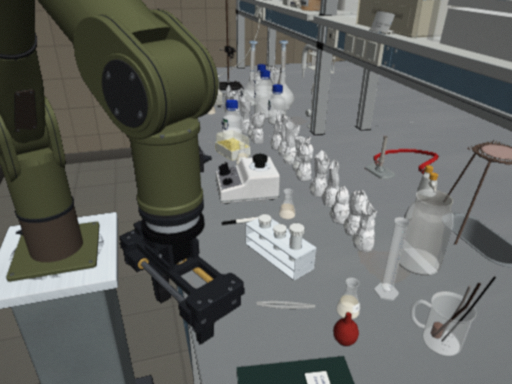

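The top view shows the mixer at (184,197) with its cup at (183,179), the selector at (168,218) and the dial at (193,221). The rack is at (305,203), and its tall tube appears to be the right one at (326,193). The flask is at (243,174) and the pen at (242,220). I'll measure these now.

```bash
python3 - <<'E'
from h import *
f=load('top1');P=cloud(f)
def blob(box,lo,hi,n):
    u0,v0,u1,v1=box;m=np.zeros(P.shape[:2],bool);m[v0:v1,u0:u1]=1
    m&=(P[...,2]>lo)&(P[...,2]<hi); q=P[m]
    r=cv2.minAreaRect((q[:,:2]*1000).astype(np.float32))
    print(n,len(q),'mean',q.mean(0).round(4),'rect',np.round(r[0],1),np.round(r[1],1),round(r[2],1))
    return m
blob((315,180,338,206),.11,.14,'tallcap')
for b in [(280,198,298,220),(297,190,317,214)]: blob(b,.085,.105,'short')
blob((268,178,342,230),.055,.08,'rack')
blob((150,155,218,235),.03,.105,'mixer')
blob((150,155,218,200),.085,.098,'mixertop')
blob((165,165,203,193),.118,.14,'cup')
blob((232,160,255,185),.03,.1,'flask')
# zoom
c=f['color'][155:240,145:225]; d=f['z_map'][155:240,145:225]
c=cv2.resize(c,None,fx=7,fy=7,interpolation=cv2.INTER_CUBIC)
cv2.imwrite('pics/zoom1.png',c[:,:,::-1])
E
```

```text
tallcap 133 mean [ 0.582  -0.2383  0.1251] rect [ 582.9 -239.7] [34.5 33.7] 15.1
short 105 mean [ 0.5372 -0.1326  0.0939] rect [ 537.  -132.8] [32.1 29.7] 88.9
short 109 mean [ 0.5599 -0.186   0.0938] rect [ 559.9 -185.8] [32.2 31.6] 1.3
rack 1144 mean [ 0.5573 -0.1807  0.0711] rect [ 560.6 -186.5] [ 70.  191.6] 22.9
mixer 3203 mean [0.5667 0.172  0.0782] rect [572.5 174.7] [150.9 190.2] 84.3
mixertop 1495 mean [0.613  0.1698 0.0923] rect [614.4 170.2] [149.9 106.2] 84.7
cup 208 mean [0.6167 0.1696 0.1264] rect [615.6 169.9] [47.8 47.8] 0.2
flask 147 mean [0.6502 0.0008 0.0549] rect [6.509e+02 5.000e-01] [32.7 40.1] 0.9
```

View pics/zoom1.png

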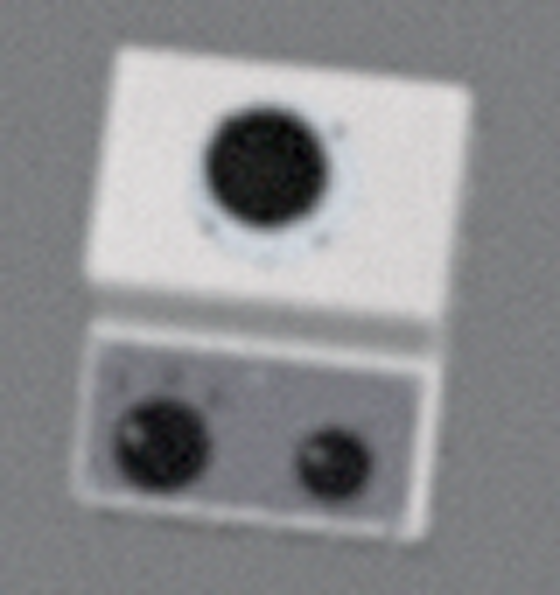

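The zoom shows the selector at zoom (160,445) with a light spot at its upper left, so it is probably on click 0. The dial is at (333,463) with its mark at upper left. I'll work out a close-up wrist view of the panel.

```bash
cat >> h.py <<'E'
from scipy.spatial.transform import Rotation as Rot
def todo(p,R,base=None):
    """total tool-frame shift (mm) and rotvec from current measured pose (shift in present axes)"""
    o=base or get_obs(); R0=np.array(o['tool_rot'])
    print('shift mm',(R0.T@(np.array(p)-o['position'])*1000).round(1),'rotvec',Rot.from_matrix(R0.T@R).as_rotvec().round(4))
E
python3 - <<'E'
from h import *
f=load('top1');P=cloud(f)
# mixer frame
yaw=np.deg2rad(-5.6);c,s=np.cos(yaw),np.sin(yaw);O=np.array([.5725,.1747])
q=P.reshape(-1,3);m=(q[:,:2]-O)@np.array([[c,-s],[s,c]])
ok=(abs(m[:,0])<.1)&(abs(m[:,1])<.08)
for n,(x0,x1,y0,y1) in {'panelmid':(-.09,-.025,-.01,.01),'sel':(-.085,-.03,.015,.06)}.items():
    k=(m[:,0]>x0)&(m[:,0]<x1)&(m[:,1]>y0)&(m[:,1]<y1); A=np.c_[m[k,0],np.ones(k.sum())]
    print(n,k.sum(),np.linalg.lstsq(A,q[k,2],rcond=None)[0],q[k,2].max())
    if n=='panelmid': pl=np.linalg.lstsq(A,q[k,2],rcond=None)[0]
    h=q[:,2]-(m[:,0]*pl[0]+pl[1])
print('plane',pl)
for n,a,b,l in (('sel',.0,.07,.028),('dial',-.07,0,.010)):
    k=ok&(m[:,0]<-.02)&(m[:,1]>a)&(m[:,1]<b)&(h>l); print(n,k.sum(),m[k].mean(0),q[k].mean(0),h[k].max(), np.degrees(np.arctan2(*np.linalg.svd(m[k]-m[k].mean(0))[2][0][::-1])) )
k=ok&(m[:,0]>0)&(q[:,2]>.12);print('cup',cv2.minEnclosingCircle((m[k]*1000).astype(np.float32)))
T=np.array(grab_frame('wrist')['hand_eye']);print(T.round(3))
E
```

```text
panelmid 156 [0.20872321 0.07336788] 0.07333799058519684
sel 286 [-0.18808107  0.05922575] 0.09774889981018448
plane [0.20872321 0.07336788]
sel 51 [-0.07220231  0.03628544] [0.50418313 0.21785797 0.09267028] 0.039009150187765164 -141.94074829134402
dial 52 [-0.06908232 -0.03619362] [0.5002155  0.14542037 0.07177004] 0.017405938105693942 -66.45394623467402
cup ((44.32157516479492, -0.5629692077636719), 24.92487335205078)
[[-0.    -0.959 -0.284  0.072]
 [ 1.    -0.    -0.001  0.001]
 [ 0.001 -0.284  0.959 -0.147]
 [ 0.     0.     0.     1.   ]]
```

{"api": "send_rows", "payload": {
  "moves": [
    [24,-26,0,0,0,0,88],
    [24,-26,0,0,0,0,88],
    [24,-26,0,0,0,0,88],
    [24,-26,0,0,0,0,88],
    [24,-26,0,0,0,0,88],
    [24,-26,0,0,0,0,88],
    [24,-26,0,0,0,0,88],
    [24,-26,0,0,0,0,88],
    [24,-26,0,0,0,0,88],
    [24,-26,0,0,0,0,88],
    [24,-26,0,0,0,0,60]
  ]
}}

```text
time_s: 1.25
position: [0.387, -0.1857, 0.2387]
tool_rot: [[0.897, 0.443, 0.0], [0.443, -0.897, -0.0], [0.0, 0.0, -1.0]]
force: [-0.6, 0.2, 0.3]
width: 0.0819
gripper_force: 0.0
```

{"api": "send_rows", "payload": {
  "moves": [
    [24,-25,0,0,0,0,40],
    [24,-25,0,0,0,0,40],
    [24,-25,0,0,0,0,40],
    [24,-25,0,0,0,0,40],
    [24,-26,0,0,0,0,40],
    [24,-26,0,0,0,0,40],
    [24,-26,0,0,0,0,40],
    [24,-26,0,0,0,0,40],
    [24,-26,0,0,0,0,40],
    [24,-26,0,0,0,0,40],
    [24,-26,0,0,0,0,40],
    [0,0,0,0,0,0,40]
  ]
}}

```text
time_s: 2.45
position: [0.4993, 0.1892, 0.2386]
tool_rot: [[0.893, 0.45, 0.002], [0.45, -0.893, 0.005], [0.004, -0.003, -1.0]]
force: [-0.8, -0.4, -0.8]
width: 0.0401
gripper_force: 0.0
```

```bash
python3 - <<'E'
from h import *
o=get_obs();print(o['time_s'],o['joint_pos'].round(1),o['position'],o['tool_rot'].round(3),o['width'])
f=snap('wrist','w1')
cv2.imwrite('pics/w1.png',f['color'][:,:,::-1])
E
```

```text
2.45 [-21.5  32.4  -6.5 105.8   5.   41.8 -94. ] [0.49928263 0.18920121 0.23864621] [[ 0.893  0.45   0.002]
 [ 0.45  -0.893  0.005]
 [ 0.004 -0.003 -1.   ]] 0.04012440821592412
```

View pics/w1.png

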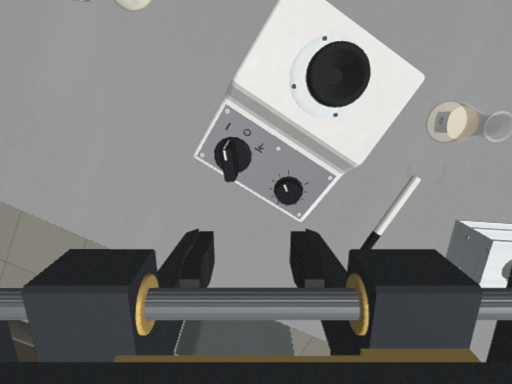

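The wrist view shows the selector at (232,160) with its white pointer towards the "I" mark at (228,127), so it is on click 0. The touch mark is at (259,148), and the dial is at (288,190). I'll refine the mixer and selector pose from this depth view.

```bash
cat > m.py <<'E'
from h import *
def fit(f):
    P=cloud(f);col=f['color'].astype(int);V=f['z_map']>0
    q=P.reshape(-1,3)
    O=np.array([.5725,.1747]);yaw=np.deg2rad(-5.6)
    k=(np.hypot(*(q[:,:2]-O).T)<.2)&(abs(q[:,2]-.092)<.004)&V.ravel()
    # top plate: rect
    img=(k.reshape(V.shape)*255).astype(np.uint8)
    n,L,S,C=cv2.connectedComponentsWithStats(img);j=1+S[1:,4].argmax();t=P[L==j]
    r=cv2.minAreaRect((t[:,:2]*1000).astype(np.float32));print('top',len(t),r,t[:,2].mean())
    k=(np.hypot(*(q[:,:2]-[.6165,.17]).T)<.035)&(q[:,2]>.1265)&(q[:,2]<.135)&V.ravel()
    cc=cv2.minEnclosingCircle((q[k,:2]*1000).astype(np.float32));print('cup rim',cc,q[k,2].mean())
    return P,t
E
python3 - <<'E'
from m import *
f=load('w1');P,t=fit(f);q=P[f['z_map']>0]
yaw=np.deg2rad(-5.6)
# panel plane: grey panel pixels sample by plane with ransac-less: region between
import itertools
ex=np.array([np.cos(yaw),np.sin(yaw)]);ey=np.array([-ex[1],ex[0]])
O=np.array([.5725,.1747])
a=(q[:,:2]-O)@ex;b=(q[:,:2]-O)@ey
k=(a>-.09)&(a<-.03)&(abs(b)<.012)
A=np.c_[a[k],b[k],np.ones(k.sum())];pl=np.linalg.lstsq(A,q[k,2],rcond=None)[0];print('plane',pl,k.sum())
n=(q[:,2]-A[0,0]*0-(a*pl[0]+b*pl[1]+pl[2]))*np.cos(.2094)
def top(a0,b0,rad,lo,hi,nm):
    k=(np.hypot(a-a0,b-b0)<rad)&(n>lo)&(n<hi);u=np.c_[a[k],b[k]]
    r=cv2.minAreaRect((u*1000).astype(np.float32));w=q[k];print(nm,k.sum(),'mean ab',u.mean(0).round(4),'rect',r,'world',w.mean(0).round(4),'h',n[k].mean())
top(-.07,.036,.03,.031,.039,'bar');top(-.068,-.036,.025,.010,.016,'dial')
E
```

```text
top 14066 ((612.0621948242188, 168.92169189453125), (149.37203979492188, 101.42678833007812), 84.31214904785156) 0.09242922339176997
cup rim ((613.9337768554688, 168.69537353515625), 24.48405647277832) 0.12879372917581267
plane [4.23998561 1.03093368 0.4898121 ] 13148
bar 865 mean ab [-0.0571  0.0317] rect ((-58.111228942871094, 33.31239318847656), (3.60379695892334, 43.918601989746094), 16.156963348388672) world [0.5188 0.2118 0.3166] h 0.03548783154028841
dial 0 mean ab [nan nan] rect ((0.0, 0.0), (0.0, 0.0), 0.0) world [nan nan nan] h nan<stdin>:14: RuntimeWarning: Mean of empty slice.
  ret = um.true_divide(
  ret = ret.dtype.type(ret / rcount)
```

```bash
python3 - <<'E'
from m import *
f=load('w1');P=cloud(f);q=P[(f['z_map']>0)];q=q[q[:,2]<.14]
yaw=np.deg2rad(-5.69)
ex=np.array([np.cos(yaw),np.sin(yaw)]);ey=np.array([-ex[1],ex[0]])
O=np.array([.5705,.1735])
a=(q[:,:2]-O)@ex;b=(q[:,:2]-O)@ey
k=(a>-.09)&(a<-.03)&(abs(b)<.012)
A=np.c_[a[k],b[k],np.ones(k.sum())];pl=np.linalg.lstsq(A,q[k,2],rcond=None)[0];print('plane',pl,k.sum())
n=(q[:,2]-(a*pl[0]+b*pl[1]+pl[2]))*np.cos(.2094)
def top(a0,b0,rad,lo,hi,nm):
    k=(np.hypot(a-a0,b-b0)<rad)&(n>lo)&(n<hi);u=np.c_[a[k],b[k]]
    r=cv2.minAreaRect((u*1000).astype(np.float32));w=q[k];print(nm,k.sum(),'mean ab',u.mean(0).round(4),'rect',r,'world',w.mean(0).round(4),'h',n[k].mean())
top(-.07,.036,.03,.031,.039,'bar');top(-.068,-.036,.025,.010,.016,'dial');top(-.068,.036,.03,.0035,.009,'skirt')
E
```

```text
plane [0.21222268 0.00241797 0.07410845] 1168
bar 393 mean ab [-0.0733  0.0359] rect ((-73.57981872558594, 35.87346649169922), (35.39203643798828, 11.716585159301758), 40.684139251708984) world [0.5011 0.2165 0.0929] h 0.03349151290971798
dial 473 mean ab [-0.0694 -0.036 ] rect ((-69.5751724243164, -36.235694885253906), (26.498018264770508, 27.23863410949707), 12.343067169189453) world [0.4979 0.1446 0.0715] h 0.011954664716670374
skirt 540 mean ab [-0.064   0.0341] rect ((-66.96847534179688, 36.117855072021484), (36.509910583496094, 39.310909271240234), 22.988666534423828) world [0.5102 0.2138 0.0663] h 0.005589204873611503
```

{"api": "send_rows", "payload": {
  "moves": [
    [0,0,0,0,0,-0.149,40],
    [0,0,0,0,0,-0.149,40],
    [0,0,0,0,0,-0.149,40],
    [0,0,0,0,0,-0.149,40],
    [0,0,0,0,0,-0.149,40],
    [0,0,0,0,0,-0.149,40],
    [0,0,0,0,0,-0.149,40],
    [0,0,0,0,0,-0.149,40],
    [0,0,0,0,0,-0.149,40],
    [0,0,0,0,0,-0.149,40],
    [0,0,0,0,0,-0.149,40]
  ]
}}

```text
time_s: 3.6
position: [0.4984, 0.1805, 0.2384]
tool_rot: [[-0.507, 0.862, -0.001], [0.862, 0.507, -0.002], [-0.001, -0.002, -1.0]]
force: [-0.5, -0.5, -1.1]
width: 0.0398
gripper_force: 0.0
```

{"api": "send_rows", "payload": {
  "moves": [
    [0,0,0,0,0,-0.149,40],
    [0,0,0,0,0,-0.149,40],
    [0,0,0,0,0,-0.149,40],
    [0,0,0,0,0,-0.149,40],
    [0,0,0,0,0,-0.149,40],
    [0,0,0,0,0,-0.149,40],
    [0,0,0,0,0,-0.149,40],
    [0,0,0,0,0,-0.149,40],
    [0,0,0,0,0,-0.149,40],
    [0,0,0,0,0,-0.149,40],
    [0,0,0,0,0,-0.149,40],
    [0,0,0,0,0,0,40]
  ]
}}

```text
time_s: 4.8
position: [0.4985, 0.1807, 0.238]
tool_rot: [[-0.829, -0.56, -0.001], [-0.56, 0.829, -0.002], [0.002, -0.001, -1.0]]
force: [0.4, -0.7, -0.1]
width: 0.0398
gripper_force: 0.0
```

```bash
cat > sel.py <<'E'
from h import *
yaw=np.deg2rad(-5.69);ti=np.deg2rad(12)
ex=np.array([np.cos(yaw),np.sin(yaw),0]);ey=np.array([-ex[1],ex[0],0]);ez=np.array([0,0,1.])
n=-np.sin(ti)*ex+np.cos(ti)*ez; s=np.cos(ti)*ex+np.sin(ti)*ez
T=np.array([.5026,.2172,.0935])
def pose(ang,d):  # ang: pointer deg left of straight; d: TCP offset along n from bar top
    u=np.cos(np.deg2rad(ang))*s+np.sin(np.deg2rad(ang))*ey
    x=-u;z=-n;return T+n*d,np.c_[x,np.cross(z,x),z]
E
python3 - <<'E'
from sel import *
o=get_obs();print(o['joint_pos'].round(1),o['position'])
todo(*pose(40,.06))
E
```

```text
[  8.9  43.1 -59.9 104.7  43.6  59.   55.2] [0.49848932 0.1806917  0.23799457]
shift mm [-14.4  36.   85.8] rotvec [ 0.1335 -0.1627 -0.0045]
```

{"api": "send_rows", "payload": {
  "moves": [
    [-4,9,15,0.033,-0.041,-0.001,40],
    [-4,9,15,0.033,-0.041,-0.001,40],
    [-4,9,15,0.033,-0.041,-0.001,40],
    [-4,9,15,0.034,-0.04,-0.001,40],
    [0,0,0,0,0,0,40],
    [0,0,0,0,0,0,40]
  ]
}}

```text
time_s: 5.4
position: [0.4964, 0.2202, 0.1784]
tool_rot: [[-0.81, -0.549, 0.207], [-0.564, 0.825, -0.02], [-0.16, -0.133, -0.978]]
force: [0.0, -0.6, -0.4]
width: 0.0402
gripper_force: 0.0
```

```bash
python3 - <<'E'
from sel import *
o=get_obs();print(o['joint_pos'].round(1),o['position'])
todo(*pose(40,-.025))
f=snap('wrist','w2');P=cloud(f);q=P[f['z_map']>0]
cv2.imwrite('pics/w2.png',f['color'][:,:,::-1])
d=(q-T)@n;k=(abs(d)<.004)&(np.linalg.norm(q-T,axis=1)<.03)
w=q[k]-T;uv=np.c_[w@s,w@ey]*1000
print(k.sum(),d[k].mean(),uv.mean(0),cv2.minAreaRect(uv.astype(np.float32)))
E
```

```text
[ -4.1  42.6 -48.6 116.2  65.   44.3  29.1] [0.49643565 0.22017212 0.1783914 ]
shift mm [ 10.3   5.5 109.4] rotvec [ 0.0002  0.0006 -0.0014]
662 -0.0007054797414536312 [-3.19557589 -2.24226346] ((-2.4135704040527344, -1.3859615325927734), (36.0684928894043, 11.997579574584961), 39.979270935058594)
```

View pics/w2.png

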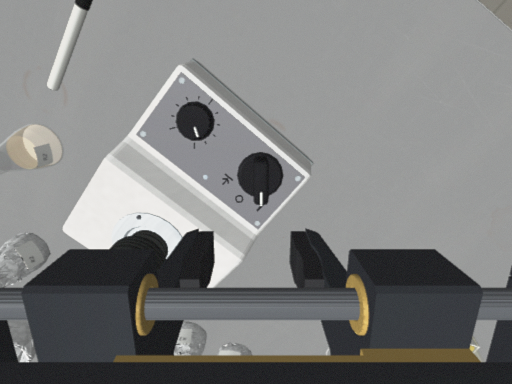

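The view shows the selector bar at (261,180), its pointer towards the stroke mark at lower centre, square to the fingers. The touch icon is at (227,179). I'll shift sideways, then go straight down along the axis.

{"api": "send_rows", "payload": {
  "moves": [
    [6,3,10,0,0,0,40],
    [6,3,10,0,0,-0.001,40],
    [0,0,20,0,0,0,40],
    [0,0,20,0,0,0,40],
    [0,0,15,0,0,0,40],
    [0,0,12,0,0,0,40],
    [0,0,10,0,0,0,40],
    [0,0,7,0,0,0,40],
    [0,0,5,0,0,0,40],
    [0,0,0,0,0,0,40]
  ]
}}

```text
time_s: 6.45
position: [0.5063, 0.2169, 0.0686]
tool_rot: [[-0.809, -0.55, 0.208], [-0.566, 0.825, -0.019], [-0.161, -0.133, -0.978]]
force: [0.3, 0.0, -0.2]
width: 0.0399
gripper_force: 0.0
```

```bash
python3 - <<'E'
from sel import *
T=T+[-.0018,-.0007,0];import sel;sel.T=T
o=get_obs();print(o['joint_pos'].round(1),o['position'],o['force'])
todo(*pose(40,-.025))
E
```

```text
[ -8.1  53.3 -41.  118.8  85.   39.2  12.1] [0.50628552 0.21693475 0.06856353] [ 0.26250567  0.04937919 -0.24741709]
shift mm [ 0.7 -0.7 -0.5] rotvec [0.0012 0.0018 0.0002]
```

{"api": "send_rows", "payload": {
  "moves": [
    [0,0,0,0,0,0,14],
    [0,0,0,0,0,0,14],
    [0,0,0,0,0,0,10],
    [0,0,0,0,0,0,5],
    [0,0,0,0,0,0,5],
    [0,0,0,0,0,0,5]
  ]
}}

```text
time_s: 7.05
position: [0.506, 0.2176, 0.0692]
tool_rot: [[-0.808, -0.551, 0.208], [-0.567, 0.824, -0.018], [-0.162, -0.132, -0.978]]
force: [-1.2, 0.6, 2.8]
width: 0.0117
gripper_force: 30.0
```

{"api": "send_rows", "payload": {
  "moves": [
    [0,0,0,0,0,0.1,5],
    [0,0,0,0,0,0.1,5],
    [0,0,0,0,0,0.1,5],
    [0,0,0,0,0,0.1,5],
    [0,0,0,0,0,0.1,5],
    [0,0,0,0,0,0.1,5],
    [0,0,0,0,0,0.1,5],
    [0,0,0,0,0,0,5]
  ]
}}

```text
time_s: 7.85
position: [0.5061, 0.2174, 0.0691]
tool_rot: [[-0.973, 0.099, 0.208], [0.098, 0.995, -0.018], [-0.209, 0.003, -0.978]]
force: [-1.7, -0.3, 4.0]
width: 0.012
gripper_force: 30.0
```

{"api": "send_rows", "payload": {
  "moves": [
    [0,0,0,0,0,0.1,5],
    [0,0,0,0,0,0.1,5],
    [0,0,0,0,0,0.1,5],
    [0,0,0,0,0,0.1,5],
    [0,0,0,0,0,0.1,5],
    [0,0,0,0,0,0.1,5],
    [0,0,0,0,0,0.1,5],
    [0,0,0,0,0,0,5],
    [0,0,0,0,0,0,5]
  ]
}}

```text
time_s: 8.75
position: [0.506, 0.2172, 0.0691]
tool_rot: [[-0.683, 0.7, 0.208], [0.713, 0.701, -0.019], [-0.159, 0.136, -0.978]]
force: [-1.3, -0.6, 5.2]
width: 0.0118
gripper_force: 30.0
```

```bash
python3 - <<'E'
from sel import *
o=get_obs();print(o['joint_pos'].round(1),o['position'],o['force'],o['ft_torque'],o['width'])
todo(*pose(-40,-.025))
E
```

```text
[ -8.1  53.2 -41.  118.9  85.   39.2 -67.9] [0.50601508 0.2171534  0.06912822] [-1.26487659 -0.61490867  5.19119503] [-0.22729498  0.21916644 -0.0922009 ] 0.011827755453686362
shift mm [-1.5  0.9  0.5] rotvec [ 0.0024 -0.0005  0.0017]
```

{"api": "send_rows", "payload": {
  "moves": [
    [0,0,0,0,0,0,30],
    [0,0,0,0,0,0,40],
    [0,0,0,0,0,0,40],
    [0,0,-8,0,0,0,40],
    [0,0,-15,0,0,0,40],
    [0,0,-20,0,0,0,40],
    [0,0,-30,0,0,0,40],
    [0,0,-30,0,0,0,40],
    [0,0,-27,0,0,0,40],
    [0,0,0,0,0,0,40]
  ]
}}

```text
time_s: 9.75
position: [0.4794, 0.2215, 0.1995]
tool_rot: [[-0.681, 0.701, 0.213], [0.715, 0.699, -0.015], [-0.159, 0.142, -0.977]]
force: [0.5, 1.5, -0.6]
width: 0.0399
gripper_force: 0.0
```

```bash
python3 - <<'E'
from sel import *
import sel;T=sel.T=T+[-.0018,-.0007,0]
o=get_obs();print(o['joint_pos'].round(1),o['position'])
f=snap('wrist','w3');P=cloud(f);q=P[f['z_map']>0]
d=(q-T)@n;k=(abs(d)<.004)&(np.linalg.norm(q-T,axis=1)<.03)
w=q[k]-T;uv=np.c_[w@s,w@ey]*1000
print(k.sum(),uv.mean(0),cv2.minAreaRect(uv.astype(np.float32)))
k=(np.hypot(*(q[:,:2]-[.6137,.1686]).T)<.032)&(q[:,2]>.1265)&(q[:,2]<.135)
print('rim',k.sum(),cv2.minEnclosingCircle((q[k,:2]*1000).astype(np.float32)),q[k,2].mean())
yt=np.deg2rad(113.2);x=np.array([np.cos(yt),np.sin(yt),0]);z=np.array([0,0,-1.]);R=np.c_[x,np.cross(z,x),z]
todo([.5802,-.2411,.20],R)
cv2.imwrite('pics/w3c.png',cv2.resize(f['color'][:,:,::-1],(400,300)))
E
```

```text
[ -4.3  39.5 -49.3 117.8  62.5  43.9 -50.5] [0.47944291 0.22145455 0.19954933]
505 [-1.80396993 -0.06632763] ((-1.0029850006103516, -0.7243585586547852), (10.749828338623047, 36.638206481933594), 49.416015625)
rim 250 ((620.6168212890625, 157.87484741210938), 20.043203353881836) 0.12852403255522413
shift mm [-399.  -251.3   26.8] rotvec [0.1687 0.1327 0.3653]
```

View pics/w3c.png

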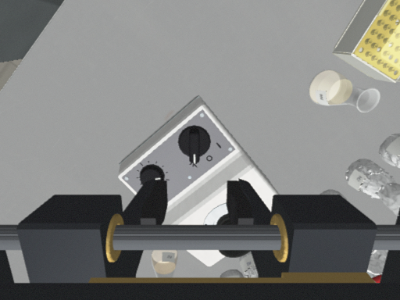

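The selector now points to the right, at about −40.6°, so it is on touch; the dial's mark looks unchanged. Next I'll go to the tall tube.

{"api": "send_rows", "payload": {
  "moves": [
    [0,0,-2,0.042,0.033,0.091,40],
    [0,0,-2,0.042,0.033,0.091,40],
    [0,0,-2,0.042,0.033,0.091,60],
    [0,0,-2,0.042,0.033,0.091,60],
    [-20,-4,0,0,0,0,60],
    [-33,-6,0,0,0,0,60],
    [-33,-6,0,0,0,0,60],
    [-33,-6,0,0,0,0,60],
    [-33,-6,0,0,0,0,60],
    [-33,-6,0,0,0,0,60],
    [-33,-6,0,0,0,0,60]
  ]
}}

```text
time_s: 10.9
position: [0.5268, 0.0018, 0.2029]
tool_rot: [[-0.394, 0.919, -0.004], [0.919, 0.394, -0.002], [-0.001, -0.005, -1.0]]
force: [0.4, -0.2, -0.3]
width: 0.0601
gripper_force: 0.0
```

{"api": "send_rows", "payload": {
  "moves": [
    [-33,-6,0,0,0,0,60],
    [-33,-7,0,0,0,0,60],
    [-33,-7,0,0,0,0,60],
    [-33,-7,0,0,0,0,60],
    [-33,-7,0,0,0,0,60],
    [-33,-7,0,0,0,0,60],
    [-33,-7,0,0,0,0,60],
    [-16,-7,0,0,0,0,60],
    [0,0,0,0,0,0,60],
    [0,0,0,0,0,0,60]
  ]
}}

```text
time_s: 11.9
position: [0.5735, -0.2441, 0.2035]
tool_rot: [[-0.395, 0.919, -0.004], [0.919, 0.395, -0.001], [0.001, -0.004, -1.0]]
force: [0.9, -0.6, -0.0]
width: 0.0598
gripper_force: 0.0
```

```bash
python3 - <<'E'
from sel import *
o=get_obs();print(o['time_s'],o['joint_pos'].round(1),o['position'],o['tool_rot'].round(4))
f=snap('wrist','w4');P=cloud(f);q=P[f['z_map']>0]
for nm,c,lo,hi in (('tall',[.581,-.240],.119,.132),('s1',[.56,-.186],.088,.1),('s2',[.537,-.133],.088,.1)):
    k=(np.hypot(*(q[:,:2]-c).T)<.025)&(q[:,2]>lo)&(q[:,2]<hi)
    if k.sum()>20: print(nm,k.sum(),cv2.minEnclosingCircle((q[k,:2]*1000).astype(np.float32)),q[k].mean(0).round(4))
k=(np.hypot(*(q[:,:2]-[.5615,-.186]).T)<.12)&(abs(q[:,2]-.071)<.004)
print('rack',k.sum(),cv2.minAreaRect((q[k,:2]*1000).astype(np.float32)),q[k,2].mean())
yt=np.deg2rad(113.2);x=np.array([np.cos(yt),np.sin(yt),0]);z=np.array([0,0,-1.]);R=np.c_[x,np.cross(z,x),z]
todo([.5802,-.2411,.0745],R)
E
```

```text
11.9 [ 45.9  50.4 -53.8  90.7  44.5  62.6   3.7] [ 0.57349028 -0.24406978  0.20352116] [[-3.948e-01  9.188e-01 -3.800e-03]
 [ 9.188e-01  3.948e-01 -5.000e-04]
 [ 1.000e-03 -3.700e-03 -1.000e+00]]
tall 1623 ((580.06396484375, -241.6212158203125), 17.97994613647461) [ 0.5796 -0.2408  0.1263]
s1 1315 ((557.754150390625, -188.49786376953125), 17.103282928466797) [ 0.5576 -0.1883  0.0945]
s2 1634 ((535.1348876953125, -135.1332244873047), 17.041534423828125) [ 0.5352 -0.1354  0.0945]
rack 12527 ((558.0791625976562, -189.4677276611328), (70.20557403564453, 190.51919555664062), 22.837554931640625) 0.07157855429634638
shift mm [ -0.8   7.1 129.5] rotvec [-0.0031 -0.0009  0.0027]
```

View pics/w4.png

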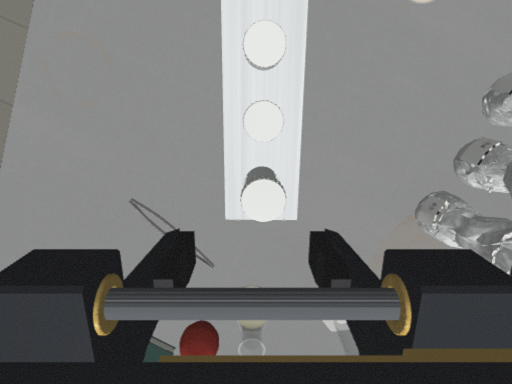

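The tall tube's cap is at (263,200), nearest and centred slightly right of the gripper. The fix from this view agrees with the top view once that is corrected for bias. I'll descend now.

{"api": "send_rows", "payload": {
  "moves": [
    [-1,7,10,-0.003,-0.001,0.003,60],
    [0,0,20,0,0,0,60],
    [0,0,20,0,0,0,60],
    [0,0,20,0,0,0,60],
    [0,0,20,0,0,0,60],
    [0,0,15,0,0,0,60],
    [0,0,12,0,0,0,60],
    [0,0,8,0,0,0,60],
    [0,0,2,0,0,0,60],
    [0,0,0,0,0,0,60]
  ]
}}

```text
time_s: 12.95
position: [0.5812, -0.2433, 0.0777]
tool_rot: [[-0.391, 0.92, 0.001], [0.92, 0.391, -0.002], [-0.002, 0.001, -1.0]]
force: [0.1, 0.8, -0.9]
width: 0.0601
gripper_force: 0.0
```

{"api": "send_rows", "payload": {
  "moves": [
    [2.4,0,1.5,0,0,0,60],
    [0,0,1.5,0,0,0,60],
    [0,0,0,0,0,0,60],
    [0,0,0,0,0,0,45]
  ]
}}

```text
time_s: 13.35
position: [0.5802, -0.2412, 0.0748]
tool_rot: [[-0.391, 0.92, 0.001], [0.92, 0.391, -0.002], [-0.002, 0.001, -1.0]]
force: [-0.2, -0.4, -0.3]
width: 0.0538
gripper_force: 0.0
```

{"api": "send_rows", "payload": {
  "moves": [
    [0,0,0,0,0,0,35],
    [0,0,0,0,0,0,20],
    [0,0,0,0,0,0,20],
    [0,0,0,0,0,0,20],
    [0,0,0,0,0,0,20],
    [0,0,0,0,0,0,20]
  ]
}}

```text
time_s: 13.95
position: [0.5801, -0.2411, 0.0746]
tool_rot: [[-0.392, 0.92, 0.001], [0.92, 0.392, -0.002], [-0.002, 0.0, -1.0]]
force: [0.2, -0.7, 1.3]
width: 0.0321
gripper_force: 30.0
```

The width reads 32.1 mm where the body should give 29 mm, so one pad is probably catching the cap's lower edge. I'll open, lower the gripper 1.5 mm and grip again.

{"api": "send_rows", "payload": {
  "moves": [
    [0,0,0,0,0,0,44],
    [0,0,0,0,0,0,44],
    [0,0,1.5,0,-0.002,0,44],
    [0,0,0,0,0,0,44],
    [0,0,0,0,0,0,30],
    [0,0,0,0,0,0,20],
    [0,0,0,0,0,0,20],
    [0,0,0,0,0,0,20],
    [0,0,0,0,0,0,20]
  ]
}}

```text
time_s: 14.85
position: [0.58, -0.2412, 0.073]
tool_rot: [[-0.392, 0.92, 0.002], [0.92, 0.392, -0.003], [-0.004, 0.0, -1.0]]
force: [-0.1, 0.4, 0.2]
width: 0.0326
gripper_force: 30.0
```

```bash
python3 - <<'E'
from h import *
f=snap('wrist','w5');s=snap('side','side2')
a=f['color'][150:340,130:390];u,v=proj(s,[.58,-.241,.09]).astype(int)
b=s['color'][v-50:v+60,u-70:u+70]
a=cv2.resize(a,None,fx=2.2,fy=2.2,interpolation=3);b=cv2.resize(b,(a.shape[1]-200,int(110/140*(a.shape[1]-200))),interpolation=3)
c=np.zeros((min(600,a.shape[0]),800,3),np.uint8)
aa=cv2.resize(a,(420,307));bb=cv2.resize(b,(380,299));c=np.zeros((310,800,3),np.uint8);c[:307,:420]=aa;c[:299,420:]=bb
cv2.imwrite('pics/grip.png',c[:,:,::-1])
P=cloud(f);q=P[f['z_map']>0]
k=(np.hypot(*(q[:,:2]-[.58,-.241]).T)<.03)&(q[:,2]>.11)&(q[:,2]<.135);u=q[k]
print(k.sum(),u.mean(0),cv2.minEnclosingCircle((u[:,:2]*1000).astype(np.float32)))
A=np.c_[u[:,:2]-u[:,:2].mean(0),np.ones(len(u))];kk=u[:,2]>.122;print(np.linalg.lstsq(A[kk],u[kk,2],rcond=None)[0])
E
```

```text
6483 [ 0.57806242 -0.23843101  0.12335552] ((579.1868286132812, -239.06536865234375), 29.408727645874023)
[ 0.02273923 -0.0495166   0.1263121 ]
```

View pics/grip.png

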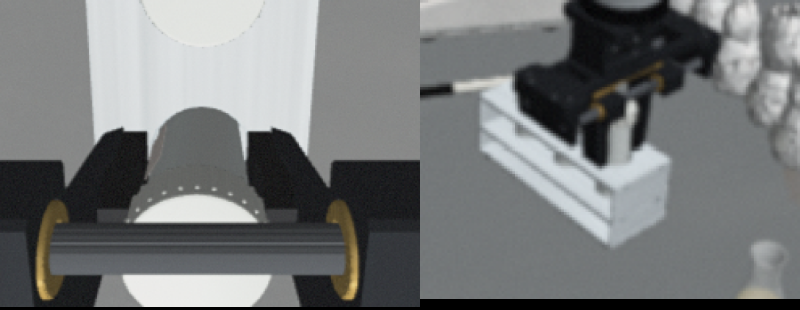

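```bash
python3 - <<'E'
from h import *
def capfit(tag):
    f=load(tag);P=cloud(f);q=P[f['z_map']>0];o=f['o'];R=np.array(o['tool_rot'])
    k=(np.hypot(*(q[:,:2]-[.58,-.241]).T)<.02)&(q[:,2]>.118)&(q[:,2]<.135);u=q[k]
    for i in range(8):
        c=u.mean(0);n=np.linalg.svd(u-c,full_matrices=False)[2][2];n*=np.sign(n[2]);d=(u-c)@n
        u=u[abs(d)<max(.0006,1.5*d.std())]
    print(tag,len(u),c.round(4),'n in tool deg',np.degrees(R.T@n).round(2), cv2.minAreaRect((u[:,:2]*1000).astype(np.float32)))
capfit('w4');capfit('w5')
# pads: points in tool frame near fingers
f=load('w5');o=f['o'];q=cloud(f)[f['z_map']>0];w=(q-o['position'])@o['tool_rot']*1000
for x in (9,12,15):
  k=(abs(w[:,0]-x)<1)&(abs(w[:,1])<40)&(w[:,2]>-60)&(w[:,2]<5)
  for z in range(-56,4,4):
    j=k&(abs(w[:,2]-z)<2); 
    if j.sum(): print(x,z,np.unique(w[j,1].round(0)).astype(int))
E
```

```text
w4 953 [ 0.5799 -0.2417  0.1265] n in tool deg [  0.22  -0.21 -57.29] ((580.228759765625, -241.7698211669922), (33.93684387207031, 34.003108978271484), 23.02686882019043)
w5 2364 [ 0.5799 -0.2441  0.1265] n in tool deg [  0.3   -0.71 -57.29] ((578.0521850585938, -242.62318420410156), (32.56406784057617, 34.69240188598633), 33.21656799316406)
9 -56 [-13  -7  23]
9 -52 [-30 -29 -28 -27 -26 -25 -24 -17 -16 -15 -14 -13 -12 -11 -10  -9  -8  -7
  -6  -5  -4  -3  -2  -1   0   1   2   3   4   5   6   7   8   9  10  11
  12  13  14  22  23  24  25  26  27]
9 -48 [-31 -30 -29 -28 -27 -26 -25 -24 -22 -20 -19 -17 -16 -15  13  14  15  17
  22  23  24  25  26  27  28  29]
9 -44 [-32 -31 -30 -29 -28 -27 -26 -25 -24 -23 -22 -21 -20 -19 -18 -17 -16 -15
  13  14  15  16  17  18  19  20  21  22  23  24  25  26  27  28  29  30]
9 -40 [-33 -32 -31 -30 -29 -28 -27 -26 -25 -24 -23 -22 -21 -20 -19 -18 -17 -16
 -15  13  14  15  16  17  18  19  20  21  22  23  24  25  26  27  28  29
  30  31]
9 -36 [-34 -33 -32 -31 -30 -29 -28 -27 -26 -25 -24 -23 -22 -21 -20 -19  17  18
  19  20  21  22  23  24  25  26  27  2
[... 2502 characters left out ...]
-52 [-11 -10  -9  -8  -7  -6  -5  -4  -3  -2  -1   0   1   2   3   4   5   6
   7   8   9]
15 -48 [-12 -11 -10  -9  -8  -7  -6  -4  -3  -2   0   1   2   3   4   5   6   7
   8   9]
15 -44 [-12 -11 -10  -9  -8  -7  -6  -4  -3  -2   0   1   2   3   4   5   6   7
   8]
15 -40 [-10  -9  -8  -7  -6  -4  -3  -2   0   2   4   5   6   7]
15 -36 [-5 -4 -3 -2 -1  0  1  2]
15 -32 [-2]
15 -28 [-1  0]
15 -12 [-2 -1]
15 0 [-35 -34 -33 -32 -31 -30 -29 -28 -27 -26 -25 -24 -23 -22 -21 -20 -19 -18
 -17 -16 -15 -14 -13 -12 -11 -10  -9  -8  -7  -6  -5  -4  -3  -2  -1   0
   1   2   3   4   5   6   7   8   9  10  11  12  13  14  15  16  17  18
  19  20  21  22  23  24  25  26  27  28  29  30  31  32  33  34  35]
```

The picture shows the tube upright between the fingers, with the cap at left-panel (200,240). The cap's lower edge touches the finger above the pads, and the depth says the pads are only about 18 mm tall. A body grip above the rack therefore can't seat, so I'll grip the cap squarely with the pads.

{"api": "send_rows", "payload": {
  "moves": [
    [0,0,0,0,0,0,50],
    [0,0,0,0,0,0,50],
    [0,0,-9,0,0.004,0,50],
    [0,0,-9,0,0,0,50],
    [0,0,-8,0,0,0,50],
    [0,0,0,0,0,0,50],
    [0,0,0,0,0,0,40],
    [0,0,0,0,0,0,25],
    [0,0,0,0,0,0,25],
    [0,0,0,0,0,0,25],
    [0,0,0,0,0,0,25]
  ]
}}

```text
time_s: 16.05
position: [0.5798, -0.2411, 0.0988]
tool_rot: [[-0.392, 0.92, -0.0], [0.92, 0.392, 0.0], [0.0, -0.0, -1.0]]
force: [-0.3, -0.2, 0.7]
width: 0.0319
gripper_force: 30.0
```

{"api": "send_rows", "payload": {
  "moves": [
    [0,0,-3,0,0,0,25],
    [0,0,-5,0,0,0,25],
    [0,0,-8,0,0,0,25],
    [0,0,-10,0,0,0,25],
    [0,0,-15,0,0,0,25],
    [0,0,-20,0,0,0,25],
    [0,0,-25,0,0,0,25],
    [0,0,-25,0,0,0,25],
    [0,0,-25,0,0,0,25],
    [0,0,-20,0,0,0,25],
    [0,0,0,0,0,0,25],
    [0,0,0,0,0,0,25]
  ]
}}

```text
time_s: 17.25
position: [0.5799, -0.2412, 0.2555]
tool_rot: [[-0.392, 0.92, 0.001], [0.92, 0.392, -0.0], [-0.001, 0.0, -1.0]]
force: [0.3, -0.3, -0.7]
width: 0.0318
gripper_force: 30.0
```

```bash
python3 - <<'E'
from h import *
o=get_obs();print(o['time_s'],o['joint_pos'].round(1),o['position'],o['force'],o['width'])
f=snap('wrist','w6');s=snap('side','side3');t=snap('top','top3')
p=o['position']
u,v=proj(s,p-[0,0,.03]).astype(int);b=s['color'][v-70:v+70,max(0,u-90):u+90]
c=np.zeros((311,800,3),np.uint8);c[:311,:400]=cv2.resize(b,(400,311),interpolation=3);c[:300,400:]=cv2.resize(f['color'],(400,300))
cv2.imwrite('pics/lift.png',c[:,:,::-1]);print(u,v)
E
```

```text
17.25 [ 46.   47.4 -55.6  86.8  41.1  67.8   6.2] [ 0.57990939 -0.24120481  0.25546274] [ 0.3455992  -0.25438602 -0.65920055] 0.031824044143694136
298 190
```

View pics/lift.png

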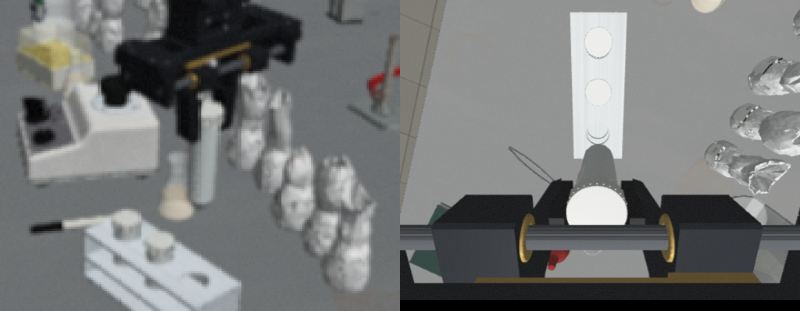

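The tube is out of the rack and hangs straight in the grip, with its tip at left-panel (201,205). Both short tubes are still in the rack. I'll check the tilt numerically and plan the transfer.

```bash
python3 - <<'E'
from h import *
s=load('side3');f=load('w6');o=f['o'];p=np.array(o['position']);R=np.array(o['tool_rot'])
for h in (-.0908,-.0908+.016,-.0908+.06,-.0908+.1):print('side proj',h,proj(s,p+[0,0,h]).round(1),'wrist',proj(f,p+[0,0,h]).round(1))
# side centreline of tube: points by depth near the tube
P=cloud(s);m=(np.hypot(P[...,0]-p[0],P[...,1]-p[1])<.03)&(s['z_map']>0)
for z in (.17,.18,.19,.20,.21,.22,.23):
    k=m&(abs(P[...,2]-z)<.004)
    if k.sum():
        vv,uu=np.nonzero(k);print(z,k.sum(),'u %.1f..%.1f'%(uu.min(),uu.max()),'v %.1f'%vv.mean(),P[k].mean(0).round(4), proj(s,[p[0],p[1],z]).round(1))
q=cloud(f)[f['z_map']>0];w=(q-p)@R*1000
k=(np.hypot(w[:,0],w[:,1])<20)&(w[:,2]<-20)&(w[:,2]>-34);u=w[k]
for i in range(8):
    c=u.mean(0);n=np.linalg.svd(u-c,full_matrices=False)[2][2];d=(u-c)@n;u=u[abs(d)<max(.6,1.5*d.std())]
print('cap',len(u),c,n*57.3)
for z in range(20,90,10):
    k=(abs(w[:,2]-z)<3)&(np.hypot(w[:,0],w[:,1])<22)
    if k.sum(): print('tube at',z,'y',w[k,1].min().round(1),w[k,1].max().round(1),'xmax',w[k,0].max().round(1))
yt=np.deg2rad(113.2)
todo([.6137,.1686,.112+.0908+.027],R)
print((np.array([.6137,.1686])-p[:2])*1000)
E
```

```text
side proj -0.0908 [296.7 213.2] wrist [253.3 194.4]
side proj -0.0748 [297.2 207.4] wrist [253.4 200.4]
side proj -0.030800000000000008 [298.4 190.8] wrist [253.7 222.1]
side proj 0.0092 [299.5 175. ] wrist [254.2 252.3]
0.17 7 u 294.0..299.0 v 213.0 [ 0.576  -0.2482  0.1701] [296.9 211.3]
0.18 25 u 292.0..303.0 v 210.1 [ 0.5751 -0.2526  0.1809] [297.2 207.6]
0.19 36 u 292.0..304.0 v 206.4 [ 0.5765 -0.2522  0.1904] [297.4 203.9]
0.2 40 u 292.0..304.0 v 202.7 [ 0.576  -0.2516  0.1999] [297.7 200.2]
0.21 40 u 292.0..304.0 v 198.9 [ 0.5763 -0.2518  0.2098] [298.  196.4]
0.22 37 u 292.0..304.0 v 195.2 [ 0.5748 -0.2519  0.2198] [298.3 192.6]
0.23 41 u 292.0..305.0 v 191.1 [ 0.5746 -0.2514  0.2302] [298.5 188.7]
cap 2353 [  3.28812711  -1.37317918 -27.68801877] [  0.29898653  -0.77263181 -57.29401057]
tube at 20 y -15.7 13.2 xmax 13.7
tube at 30 y -13.5 13.2 xmax 13.9
tube at 40 y -14.3 13.3 xmax 13.6
tube at 50 y -14.8 13.4 xmax 13.9
tube at 60 y -14.1 13.9 xmax 13.6
tube at 70 y -14.6 13.8 xmax 13.8
shift mm [363.6 192.3  24.1] rotvec [-0.0023 -0.002   0.    ]
[ 33.7906144  409.80480968]
```

{"api": "send_rows", "payload": {
  "moves": [
    [8,4,0,0,0,0,25],
    [18,10,0,0,0,0,25],
    [26,14,0,0,0,0,25],
    [28,15,0,0,0,0,25],
    [30,16,0,0,0,0,25],
    [30,16,0,0,0,0,25],
    [30,16,0,0,0,0,25],
    [30,16,0,0,0,0,25],
    [30,16,0,0,0,0,25],
    [26,14,0,0,0,0,25],
    [16,8,0,0,0,0,25],
    [6,4,0,0,0,0,25]
  ]
}}

```text
time_s: 18.6
position: [0.6073, 0.0766, 0.2549]
tool_rot: [[-0.396, 0.918, -0.001], [0.918, 0.396, 0.002], [0.002, 0.0, -1.0]]
force: [-0.5, 0.5, -0.3]
width: 0.032
gripper_force: 30.0
```

{"api": "send_rows", "payload": {
  "moves": [
    [0,0,0,0,0,0,25],
    [0,0,0,0,0,0,25],
    [0,0,0,0,0,0,25]
  ]
}}

```text
time_s: 18.9
position: [0.6083, 0.0712, 0.2548]
tool_rot: [[-0.389, 0.921, -0.0], [0.921, 0.389, -0.001], [-0.001, -0.001, -1.0]]
force: [-1.0, -0.5, -0.2]
width: 0.0319
gripper_force: 30.0
```

```bash
cat > rim.py <<'E'
from h import *
import sys
o=get_obs();print(o['time_s'],o['joint_pos'].round(1),o['position'].round(4),o['force'].round(2),o['width'])
f=snap('wrist',sys.argv[1]);p=o['position'];R=o['tool_rot'];q=cloud(f)[f['z_map']>0];w=(q-p)@R*1000
k=(np.hypot(*(q[:,:2]-[.6128,.1687]).T)<.03)&(q[:,2]>.127)&(q[:,2]<.133);u=q[k,:2]
A=np.c_[2*u,np.ones(len(u))]
print('rim',k.sum(),cv2.minEnclosingCircle((u*1000).astype(np.float32)),'z',q[k,2].mean())
for z in range(30,80,10):
    k=(abs(w[:,2]-z)<3)&(np.hypot(w[:,0],w[:,1])<22)
    if k.sum(): print('tube',z,'yc',(w[k,1].min()+w[k,1].max())/2,'xmax',w[k,0].max().round(1))
c=(R@[-.7,-.45,0])[:2]/1000;print('view bias',c)
todo([.6128,.1687,p[2]],Rot.from_euler('z',np.arctan2(R[1,0],R[0,0])).as_matrix()@np.diag([1,-1,-1]))
E
python3 rim.py w7
```

```text
18.9 [ 16.7  45.6 -53.7  89.7  39.4  65.3 -23. ] [0.6083 0.0712 0.2548] [-0.98 -0.54 -0.22] 0.031938941992865295
rim 1382 ((614.2337646484375, 168.2736358642578), 24.409717559814453) z 0.1289204876024921
tube 30 yc -0.12005712535127966 xmax 13.9
tube 40 yc -0.31564734082648993 xmax 13.7
tube 50 yc -0.5250040799868607 xmax 13.6
tube 60 yc 0.40885375109348754 xmax 13.6
tube 70 yc -0.025180752888666724 xmax 13.5
view bias [-0.00014187 -0.00081998]
shift mm [88.  42.   0.1] rotvec [-0.0004  0.0006  0.    ]
```

{"api": "send_rows", "payload": {
  "moves": [
    [10,5,0,0,0,0,25],
    [22,11,0,0,0,0,25],
    [24,11,0,0,0,0,25],
    [20,10,0,0,0,0,25],
    [9,5,0,0,0,0,25],
    [2.7,1,0,0,0,0,25],
    [0,0,0,0,0,0,25],
    [0,0,0,0,0,0,25]
  ]
}}

```text
time_s: 19.75
position: [0.6138, 0.1688, 0.2549]
tool_rot: [[-0.39, 0.921, 0.0], [0.921, 0.39, -0.001], [-0.001, -0.0, -1.0]]
force: [0.3, 0.8, -1.0]
width: 0.0314
gripper_force: 30.0
```

{"api": "send_rows", "payload": {
  "moves": [
    [0,0,8,0,0,0,25],
    [0,0,12,0,0,0,25],
    [0,0,12,0,0,0,25],
    [0,0,8,0,0,0,25],
    [0,0,5,0,0,0,25],
    [0,0,2,0,0,0,25],
    [0,0,0,0,0,0,25],
    [0,0,0,0,0,0,25],
    [0,0,0,0,0,0,25]
  ]
}}

```text
time_s: 20.65
position: [0.6137, 0.1708, 0.2086]
tool_rot: [[-0.392, 0.92, 0.001], [0.92, 0.392, 0.001], [0.0, 0.001, -1.0]]
force: [0.4, 0.3, -0.9]
width: 0.0321
gripper_force: 30.0
```

```bash
python3 - <<'E'
from h import *
o=get_obs();print(o['position'],o['force'],o['ft_torque'],o['effort'].round(2))
E
```

```text
[0.6136978  0.17078434 0.20864676] [ 0.42030358  0.30136586 -0.90706715] [ 0.0246319 -0.0994722  0.0288529] [ 0.000e+00 -5.462e+01 -1.096e+01 -1.318e+01 -5.000e-02 -3.000e-02
  0.000e+00]
```

{"api": "send_rows", "payload": {
  "moves": [
    [-1.8,-0.8,1,0,0,0,25],
    [0,0,1,0,0,0,25],
    [0,0,1,0,0,0,25],
    [0,0,1,0,0,0,25],
    [0,0,0,0,0,0,25],
    [0,0,0,0,0,0,25]
  ]
}}

```text
time_s: 21.25
position: [0.6134, 0.1686, 0.2041]
tool_rot: [[-0.392, 0.92, 0.0], [0.92, 0.392, 0.0], [0.0, 0.0, -1.0]]
force: [0.6, 0.1, -1.1]
width: 0.0318
gripper_force: 30.0
```

{"api": "send_rows", "payload": {
  "moves": [
    [0,0,1,0,0,0,25],
    [0,0,1,0,0,0,25],
    [0,0,0,0,0,0,25],
    [0,0,0,0,0,0,25]
  ]
}}

```text
time_s: 21.65
position: [0.6135, 0.1687, 0.2024]
tool_rot: [[-0.392, 0.92, 0.0], [0.92, 0.392, 0.0], [0.0, 0.001, -1.0]]
force: [1.0, -0.3, 1.7]
width: 0.0318
gripper_force: 30.0
```

{"api": "send_rows", "payload": {
  "moves": [
    [0,0,1,0,0,0,25],
    [0,0,1,0,0,0,25],
    [0,0,1,0,0,0,25],
    [0,0,0,0,0,0,25],
    [0,0,0,0,0,0,25]
  ]
}}

```text
time_s: 22.15
position: [0.6136, 0.1688, 0.1995]
tool_rot: [[-0.392, 0.92, 0.001], [0.92, 0.392, 0.001], [0.0, 0.001, -1.0]]
force: [-0.5, 0.1, 5.1]
width: 0.0322
gripper_force: 30.0
```

```bash
python3 - <<'E'
from h import *
F=[];
for i in range(4):
    o=get_obs();F.append(o['force']);grab_frame('side')
print(np.mean(F,0),get_obs()['position'])
E
```

```text
[-0.27385939  0.11548312  5.03640933] [0.61361301 0.16871486 0.1993335 ]
```

{"api": "send_rows", "payload": {
  "moves": [
    [0,0,0.7,0,0,0,25],
    [0,0,0.6,0,0,0,25],
    [0,0,0,0,0,0,25],
    [0,0,0,0,0,0,25]
  ]
}}

```text
time_s: 22.75
position: [0.6136, 0.1687, 0.1981]
tool_rot: [[-0.392, 0.92, 0.001], [0.92, 0.392, 0.001], [0.0, 0.001, -1.0]]
force: [-1.3, 0.2, 6.3]
width: 0.032
gripper_force: 30.0
```

```bash
python3 - <<'E'
from h import *
F=[];Z=[]
for i in range(5):
    o=get_obs();F.append(o['force']);Z.append(o['position']);grab_frame('side')
print(np.mean(F,0),np.mean(Z,0),o['time_s'],o['width'])
f=snap('wrist','w9');p=o['position'];R=o['tool_rot'];q=cloud(f)[f['z_map']>0];w=(q-p)@R*1000
d=np.hypot(*(q[:,:2]-[.6137,.1687]).T);k=(d<.025)&(d>.0185)&(q[:,2]>.115)&(q[:,2]<.134)
h=np.histogram(q[k,2]*1000,np.arange(115,134));print(dict(zip(h[1],h[0])))
k=(abs(q[:,2]-.092)<.004)&(d>.04)&(d<.07);print('mixer top',np.median(q[k,2]))
t=load('top1');t2=snap('top','top4');a=cloud(t);b=cloud(t2)
for n,c,z in (('s1',[.560,-.186],.094),('s2',[.537,-.1328],.094),('flask',[.6502,.0008],.055)):
    r=[]
    for P in (a,b):
        k=(np.hypot(P[...,0]-c[0],P[...,1]-c[1])<.025)&(P[...,2]>z-.02);r.append(P[k].mean(0).round(4))
    print(n,r)
s=snap('side','side5');u,v=proj(s,p-[0,0,.04]).astype(int);g=s['color'][v-60:v+60,u-80:u+80]
c=np.zeros((300,800,3),np.uint8);c[:,:400]=cv2.resize(g,(400,300),interpolation=3);c[:,400:]=cv2.resize(f['color'],(400,300));cv2.imwrite('pics/end.png',c[:,:,::-1])
E
```

```text
[-0.61038892  0.10566822  6.07474286] [0.61359935 0.16873734 0.19813529] 22.95 0.031680153750989176
{np.int64(115): np.int64(21), np.int64(116): np.int64(15), np.int64(117): np.int64(0), np.int64(118): np.int64(26), np.int64(119): np.int64(53), np.int64(120): np.int64(33), np.int64(121): np.int64(19), np.int64(122): np.int64(61), np.int64(123): np.int64(154), np.int64(124): np.int64(379), np.int64(125): np.int64(277), np.int64(126): np.int64(46), np.int64(127): np.int64(0), np.int64(128): np.int64(0), np.int64(129): np.int64(0), np.int64(130): np.int64(0), np.int64(131): np.int64(0), np.int64(132): np.int64(0)}
mixer top 0.09241671606646626
s1 [array([ 0.5592, -0.1853,  0.0919]), array([nan, nan, nan])]
s2 [array([ 0.5375, -0.1324,  0.0918]), array([nan, nan, nan])]
flask [array([0.6503, 0.0007, 0.061 ]), array([nan, nan, nan])]<stdin>:14: RuntimeWarning: Mean of empty slice.
  ret = um.true_divide(
```

View pics/end.png

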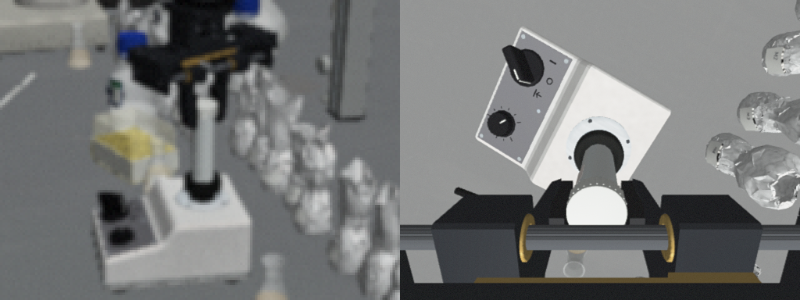

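The tube stands upright in the cup at left-panel (203,185). The selector at right-panel (520,65) points to the touch arrow, and the dial is unchanged. The rim has sunk about 4.5 to 4.9 mm, so I'll add 0.3 mm, settle and hand in.

{"api": "send_rows", "payload": {
  "moves": [
    [0,0,0.3,0,0,0,25],
    [0,0,0,0,0,0,25],
    [0,0,0,0,0,0,25],
    [0,0,0,0,0,0,25]
  ]
}}

```text
time_s: 23.55
position: [0.6136, 0.1688, 0.1979]
tool_rot: [[-0.392, 0.92, 0.001], [0.92, 0.392, 0.001], [0.0, 0.001, -1.0]]
force: [-0.4, -1.8, 6.3]
width: 0.0319
gripper_force: 30.0
```

```bash
python3 -c "
from h import *
o=get_obs();print(o['position'],o['force'],o['width'],o['time_s']);print(finish_job())"
```

```text
[0.61360301 0.16878757 0.19790586] [-0.41194267 -1.80379806  6.26758162] 0.03189211049831257 23.55
the job is handed in; nothing more can be done
None
```

The job is handed in at 23.6 s: the selector is on touch, and the tall tube is held upright by its cap, because a body grip above the rack would not seat, with the cup pressed down about 5 mm; the arm hid the rack and flask in my last top view, so I could not re-check those at the end.

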